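# Lift the drilling plate off its dowels

### The job

In the smithy, take the oblong drilling plate off its jig so that the knife blank under it can be changed: grip it by its handle, lift it straight up and level off the two dowels, and set it down, handle up, flat in the middle of the light wooden board. Keep it level all the way, do not drop it, and leave the square plate, which has the same handle, where it lies.

Things in the scene. Friction and masses are not known exactly. Their poses are not given: they have to be found in the camera images.
- plate: Drilling plate: bare steel, oblong, 150 (x) by 70 (y) by 8 mm, 0.5-0.75 kg. Origin: centre of underside, z up. 14 mm through holes at x +-58, y 0. Handle: dark steel bridge along x over its middle: square bar 90 long, 14 wide, 14 high, centre line 42 mm above origin, 27 mm free below it, posts at x +-39. Grip mid-bar from above, fingers closing along y. Loose; starts lying on the jig.
- jig: Jig: dark steel block 190 (x) by 100 (y) by 30 mm high, fixed; a bright knife tang sticks out 65 mm at its +x end. Origin: centre of underside, z up. Two upright 12 mm dowels with tapered tips (1 mm play all round in the plate's holes) at x +-58, y 0, reaching 20 mm above its top, 50 above origin. At the start the plate lies on its top, same x, y and yaw.
- board: The light wooden board on which to set the plate down: 240 mm (x) by 170 mm (y), 18 mm thick, empty, fixed to the bench. Origin: centre of its underside; z up.
- spare: Not wanted, to be left alone: a square steel plate 100 by 100 mm, 8 mm thick, without holes, with the same handle as the drilling plate (bar along its x, top 49 mm above its underside), lying loose on the bench. Origin: centre of its underside; z up.
Mind the look-alikes: they are no part of the job. What is shaped like the plate but purple is not meant.

How it is judged (in metres and radians):
On the way:
1. the drilling plate is lifted clear of the dowel tips while still over the jig (centres within 30 mm seen from above) and level within 12 degrees (z of plate in the frame of jig above 0.054 m and horizontal distance between plate and jig below 0.03 m and angle between plate's own z axis and vertical below 0.21 rad), for 0.05 s.
At the end, for the whole second after the job is handed in: The drilling plate lies at rest on the wooden board, flat (within 10 degrees) and handle up, its centre within 45 mm of the board's centre; the square plate is within 20 mm of where it was (horizontal distance between plate and board below 0.045 m and z of plate in the frame of board between 0.012 and 0.026 m and angle between plate's own z axis and vertical below 0.175 rad and linear speed of plate below 0.02 m/s and distance of spare from where it was at the start of the episode below 0.02 m); the robot touches nothing.
It fails at once if the drilling plate tilts more than 17 degrees (angle between plate's own z axis and vertical above 0.3 rad).
It fails at once if the drilling plate is dropped: it falls free of the fingers faster than 0.6 m/s (a fall of about 20 mm) (linear speed of plate above 0.6 m/s and contact force between the fingers and plate below 0.3 N).
It fails at once if the square plate is moved more than 20 mm (distance of spare from where it was at the start of the episode above 0.02 m).
It also fails if it takes over 42 s, if anything falls off the work surface, if the arm or the gripper's body presses on something with over 40 N, if the wrist force passes 120 N, or if a joint passes its speed limit or range.

### The arm

A 6-joint arm with a two-finger parallel gripper is mounted at the origin on the work surface. World frame = base frame: x ahead of the robot, y to its left, z up, the work surface at z = 0. Lengths are in m, angles in degrees, forces in N, time in s.
With the tool pointing down it reaches from about 0.25 to 0.775 m from the base axis. Payload 4 kg.
Tool frame: the origin (TCP) lies midway between the tips of the shut fingers; the grasp point (between the pads) lies 19 mm behind it (pinch_z is the distance from the TCP to the grasp point, in m); z points along the fingers, y is the line along which they close (so a half turn about z gives the same grasp; the last joint's range is limited). The gripper opens to 85 mm and grips with 20 to 120 N. Pads are 22 mm wide; open, the fingers measure 114 mm over their backs; the gripper's body (76 mm by 85 mm) begins 54 mm behind the grasp point. The pads swing forward as they close: fully open they stand 13 mm farther back than shut.
Start: joints at [63.306, 4.996, 78.535, -0, 96.463, -5.907], TCP at [0.195, 0.514, 0.192] pointing down, gripper open.
Joint ranges: [-177.83, 177.83], [-43.37, 116.18], [15.69, 146.23], [-61.86, 241.86], [9.47, 152.12], [-147.06, 147.06]. Speed limits (degrees/s): [159.86, 159.86, 180, 180, 180, 180].

### API

Orientations are given as [roll, pitch, yaw] about the fixed x, y, z axes, in that order (R = Rz(yaw) Ry(pitch) Rx(roll)).
In Python, from plant import observe, camera, get_calibration, finish_job, boxes_of, trace, mark_of, pinch_z gives the robot as it stands. The module is installed in compiled form; this text tells all that it offers.
- The arm moves only by the shell command python3 -m jog 'ROWS' [FORCE]. ROWS is JSON, a list that holds one entry, the list of rows, each a list of 7 numbers: the turn, a rotation vector about the tool's x, y, z in rad, then the shift along the tool's x, y, z in mm, then the closure, from -1 (fully open) to 1 (shut), so that 0 is half open. A call has 1 to 20 rows; each row is the pose to reach, as a shift and turn from the pose commanded when the call began, along the tool's axes at that moment; what a row does not reach only later rows make up. A row lasts 1/8 s, in which the tool goes at most 62.5 mm and 10.7 degrees, less where a joint would pass 70% of its speed; a pose out of reach is approached as far as the arm can. A call with a gripper value outside its range is refused whole. The fingers move at their own pace and stop on an object; FORCE is the grip in N (left out, the last holds). Time passes only in rows, so rows that repeat a pose let the fingers close. It gives the time, the measured TCP pose, the force, the opening and the grip force at its end, in the units of the state.
- observe(): the state, without advancing time (a new reading comes with each control period).
- camera(name): name is "scene" or "top" or "wrist"; returns the picture (480x640x3 uint8, red, green, blue); there is no depth.
- get_calibration(name): a dict with "fx", "fy", "cx", "cy" (pixels), "k1" (the pictures are not rectified: a ray, as slopes to the right and down, at radius r is drawn at 1 + k1 r^2 times it, then the intrinsics apply), "cam_to_world" (4x4, takes a point from camera to world coordinates). Camera axes: x right, y down, z forward; pixel columns grow to the right and rows downward; lengths in m; the calibration is good to about 2 mm. A picture is of the moment at which its call begins: read the wrist's pose just before it. get_calibration takes no time and is no camera call; for the wrist camera it gives the pose at the moment of the call.
- finish_job(): hands the job in; it is judged then, once.
Trained networks look in the newest picture that a camera, given by its name, has taken for a name from the list of things; names that differ only in an ending like _2 or _b are one class to them, and where a whole thing is asked for, a point or a joint stands for the part that bears it (a point fixed in the world has none). Each returns a list of dicts, best first, with "conf" (0 to 1); they miss things now and then, are a little off and sometimes report something else, mostly with a low value. They report only what shows in the picture. A call takes as long as a camera call. They do not tell look-alikes from the thing itself.
- boxes_of(camera, name): "position" ([column, row] in pixels, amid what is visible of it).
- trace(camera, name): "pixels" (480x640 bool, what is visible of it) and "position" ([column, row] in pixels, amid what is visible of it).
- mark_of(camera, name): "position" ([column, row] in pixels: a listed point, or the origin of a listed thing).
The state is a dict: "time_s": time; "joint_positions": joint angles; "qd": joint speeds; "joint_torque": joint torques, N m; "ee_pos": TCP position; "tcp_rot": TCP orientation; "wrist_force": force on the tool from outside, world axes, zero at the start; "moment": the same for the moment, N m; "gripper_width": finger opening in m; "grip_force": force on a finger pad.
Only numpy, scipy, OpenCV 4.12 (cv2) and the standard library are available. Lean on these libraries where they do the work, as an engineer would, in place of code of your own. Each camera call takes 0.05 s, during which the arm holds its last target. There are 200 camera calls.

## Working session

There is one attempt and no reset: what is moved stays moved. The work goes in short steps, Python scripts to look and compute and a shell command to move; the robot and the scene stay as the last step left them, time stands still between calls to the robot, and variables do not carry over. Pictures are saved under pics/ and viewed, at most 10 in all, crops included, and the job is handed in when it is done.

```bash
mkdir -p pics
cat > h.py <<'E'
import numpy as np, cv2
from plant import *
def ray(c,px):
    K=get_calibration(c) if isinstance(c,str) else c
    d=np.array([(px[0]-K["cx"])/K["fx"],(px[1]-K["cy"])/K["fy"]]); u=d.copy()
    for _ in range(30): u=d/(1+K["k1"]*(u@u))
    T=np.array(K["cam_to_world"]); v=T[:3,:3]@np.array([u[0],u[1],1]); return T[:3,3],v/np.linalg.norm(v)
def atz(c,px,z):
    o,v=ray(c,px); return o+v*(z-o[2])/v[2]
def tri(rs):
    A=sum(np.eye(3)-np.outer(v,v) for o,v in rs); b=sum((np.eye(3)-np.outer(v,v))@o for o,v in rs); return np.linalg.solve(A,b)
def save(n,im): cv2.imwrite(n,im[:,:,::-1])
E
python3 - <<'E'
from h import *
ims={}
for c in("scene","top"):
    ims[c]=camera(c); save(f"pics/{c}.png",ims[c])
    for n in("plate","jig","board","spare"):
        print(c,n,[(np.round(r["position"],1).tolist(),round(r["conf"],2),np.round(atz(c,r["position"],.03),3).tolist()) for r in mark_of(c,n)])
o=observe();print(o["ee_pos"],o["tcp_rot"],o["time_s"],pinch_z)
E
```

```text
scene plate [([287.8, 277.1], 0.88, [0.589, 0.013, 0.03]), ([303.9, 202.9], 0.58, [0.441, -0.115, 0.03]), ([453.7, 384.4], 0.58, [0.538, 0.333, 0.03])]
scene jig [([291.5, 291.3], 0.94, [0.604, 0.041, 0.03])]
scene board [([452.1, 383.9], 0.95, [0.54, 0.331, 0.03])]
scene spare [([207.4, 197.8], 0.63, [0.578, -0.255, 0.03])]
top plate [([315.4, 199.4], 0.92, [0.595, 0.023, 0.03]), ([403.1, 291.0], 0.82, [0.42, -0.134, 0.03])]
top jig []
top board [([159.1, 243.3], 0.84, [0.52, 0.316, 0.03])]
top spare [([476.1, 217.7], 0.58, [0.552, -0.275, 0.03])]
[0.19518918 0.51419345 0.19169572] [-1.79999878e+02 -2.32548358e-05  1.59215031e+02] 0.5 0.0187
```

View pics/top.png

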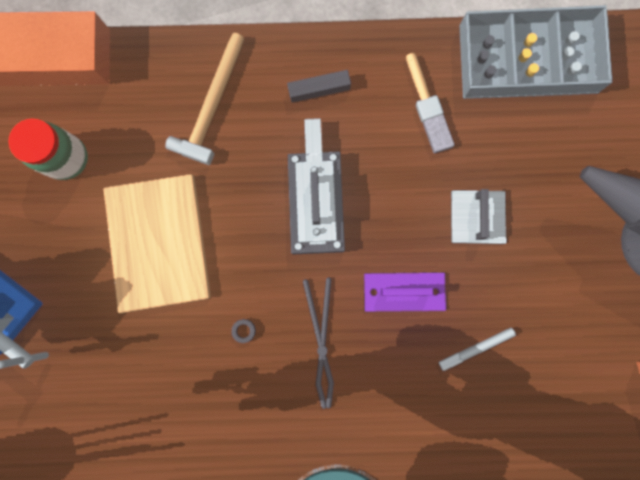

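View pics/scene.png

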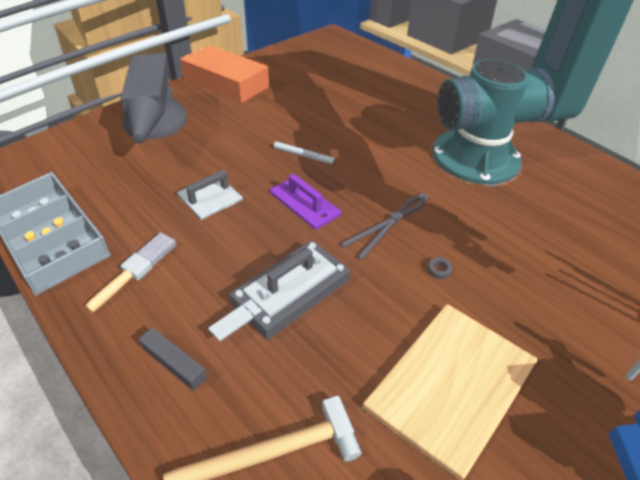

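The pictures show three candidates with a handle, given here in top-view pixels:
- Bare-steel oblong plate on the dark jig with the tang, at (316,200). This fits the description.
- Purple oblong plate at (405,292), excluded by its colour.
- Square steel plate at (478,217), which is the spare.

The empty board is at (157,243). Next I'll confirm the plate in a crop and measure.

Run:
```python
from h import *
S=camera("scene");T=camera("top")
a=cv2.resize(T[110:270,250:520],(800,474),interpolation=cv2.INTER_CUBIC); save("pics/crop.png",a)
def best(c,n,z):
    r=mark_of(c,n); return r[0]["position"]
for n in("plate","board","spare"):
    p=[best(c,n,0) for c in("scene","top")]
    print(n,tri([ray("scene",p[0]),ray("top",p[1])]).round(4))
for n,z in(("board",.018),("plate",.038),("spare",.008),("jig",.03)):
    for r in trace("top",n)[:1]:
        m=r["pixels"].astype(np.uint8); c=max(cv2.findContours(m,0,1)[0],key=cv2.contourArea)[:,0]
        w=np.array([atz("top",q,z)[:2] for q in c.astype(float)]).astype(np.float32)
        print(n,r["position"],r["conf"],cv2.minAreaRect(w*1000))
```

```text
plate [0.5933 0.0283 0.0334]
board [0.5239 0.3275 0.0033]Traceback (most recent call last):
  File "<stdin>", line 7, in <module>
  File "<stdin>", line 5, in best
IndexError: list index out of range
```

View pics/crop.png

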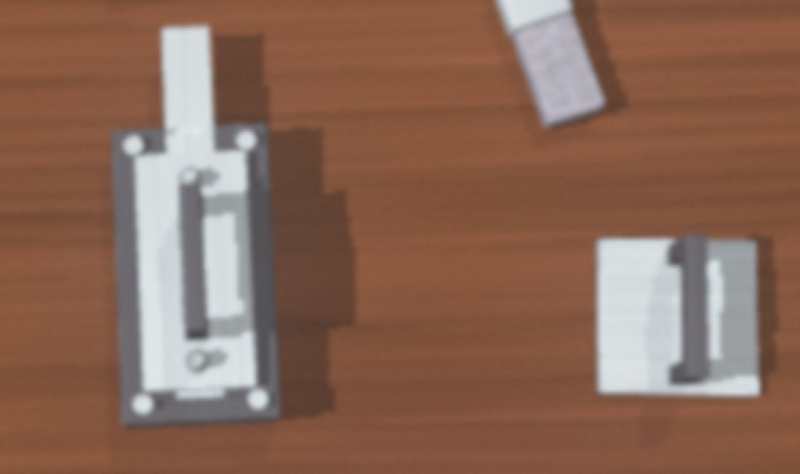

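The crop confirms it: the bare-steel oblong plate sits on two dowels on the jig with the tang. Its triangulated height of 33 mm agrees with the 30 mm jig.

Run:
```python
from h import *
T=camera("top")
for n,z in(("board",.018),("plate",.038),("jig",.03)):
    for r in trace("top",n)[:1]:
        m=r["pixels"].astype(np.uint8); c=max(cv2.findContours(m,0,1)[0],key=cv2.contourArea)[:,0]
        w=np.array([atz("top",q,z)[:2] for q in c.astype(float)]).astype(np.float32)
        print(n,r["position"],r["conf"],cv2.minAreaRect(w*1000))
# dowels & bar ends read from crop (scale 800/270)
s=270/800
P=lambda u,v:(250+u*s,110+v*s)
d1,d2=atz("top",P(190,176),.05),atz("top",P(197,360),.05); print("dowels",d1,d2,(d1+d2)/2,np.linalg.norm(d1-d2))
b1,b2=atz("top",P(193,175),.079),atz("top",P(197,338),.079); print("bar",b1,b2,(b1+b2)/2)
d=d1-d2;print(np.degrees(np.arctan2(d[1],d[0])))
from scipy.spatial.transform import Rotation as R
o=observe();M=R.from_euler("xyz",o["tcp_rot"],degrees=True).as_matrix();print(M.round(3))
```

```text
board [155.0, 243.2] 0.69 ((523.5651245117188, 324.4765930175781), (240.8819580078125, 173.78248596191406), 7.971004962921143)
plate [404.7, 293.5] 0.87 ((419.57904052734375, -134.24398803710938), (145.12045288085938, 68.92117309570312), 88.61206817626953)
jig [295.9, 197.4] 0.58 ((622.2008666992188, 23.98862075805664), (256.3529357910156, 99.60010528564453), 0.8812637329101562)
dowels [0.64726375 0.02388956 0.05      ] [0.53149016 0.0222804  0.05      ] [0.58937695 0.02308498 0.05      ] 0.11578477363153876
bar [0.64039439 0.02118482 0.079     ] [0.54097717 0.02113859 0.079     ] [0.59068578 0.02116171 0.079     ]
0.796316869592157
[[-0.935  0.355  0.   ]
 [ 0.355  0.935  0.   ]
 [ 0.     0.    -1.   ]]
```

```bash
python3 -m jog '[[[0,0,-0.05,-40,-24,0,-1],[0,0,-0.1,-90,-53,0,-1],[0,0,-0.16,-143,-84,0,-1],[0,0,-0.22,-196,-115,0,-1],[0,0,-0.28,-249,-146,0,-1],[0,0,-0.34,-302,-177,0,-1],[0,0,-0.377,-355,-208,0,-1],[0,0,-0.377,-408,-240,0,-1],[0,0,-0.377,-461,-271,0,-1],[0,0,-0.377,-510,-300,0,-1],[0,0,-0.377,-543,-319,0,-1],[0,0,-0.377,-543,-319,0,-1],[0,0,-0.377,-543,-319,0,-1]]]' 80
python3 - <<'E'
from h import *
o=observe();print(o["ee_pos"],o["tcp_rot"],o["joint_positions"],o["time_s"])
K=get_calibration("wrist");im=camera("wrist");save("pics/w1.png",im)
for n in("plate","jig"):
  for r in mark_of("wrist",n)[:2]: print(n,r["position"],r["conf"],atz(K,r["position"],.03))
E
```

```text
time_s: 2.72
ee_pos: [0.5893, 0.0237, 0.1915]
tcp_rot: [180.0, -0.0, -179.2]
wrist_force: [0.3, -0.1, -0.5]
gripper_width: 0.0853
grip_force: 0.0
[0.58928634 0.02372626 0.19154287] [ 1.79960523e+02 -3.98171974e-02 -1.79178697e+02] [-3.22425072e+00  1.01226270e+01  7.28355593e+01  3.68506528e-02
  9.70843153e+01 -9.40410091e+01] 2.725
plate [321.2, 204.3] 0.97 [0.59029328 0.01980764 0.03      ]
plate [143.9, 7.5] 0.57 [ 0.42684093 -0.1264282   0.03      ]
```

View pics/w1.png

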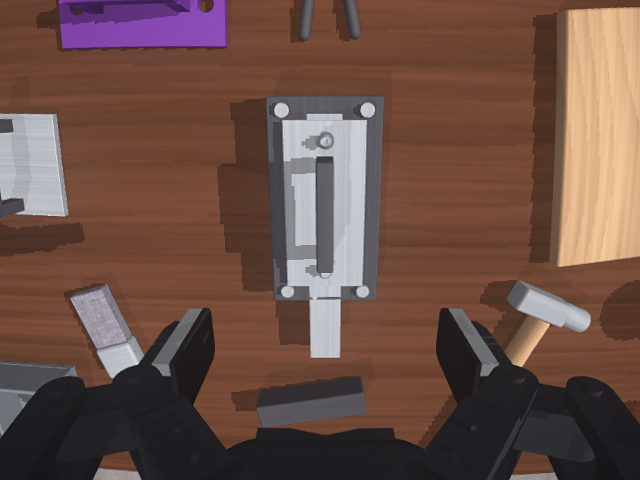

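The wrist view shows the steel plate on the jig, with the bar top running from (324,157) to (325,272) and the tang pointing down the picture (+x). I'll triangulate the bar from this view and the top view.

Run:
```python
from h import *
K=get_calibration("wrist")
s=270/800
P=lambda u,v:(250+u*s,110+v*s)
W1,W2=(325,272),(324.5,157)
a=tri([ray(K,W1),ray("top",P(191,180))]);b=tri([ray(K,W2),ray("top",P(197,338))])
print(a,b,(a+b)/2)
a,b=[atz(K,q,.079) for q in(W1,W2)];d=a-b;print("wrist@.079",a,b,(a+b)/2,np.linalg.norm(d),np.degrees(np.arctan2(d[1],d[0])))
print("plate edges mid", [atz(K,q,.038) for q in((285,121),(367,121),(285,288),(361,288))])
print("dowel far",atz(K,(326,141),.05))
```

```text
[0.64023476 0.02369548 0.06811897] [0.54874025 0.02276667 0.0248069 ] [0.5944875  0.02323107 0.04646293]
wrist@.079 [0.63574728 0.02450744 0.079     ] [0.5426553  0.02272509 0.079     ] [0.58920129 0.02361626 0.079     ] 0.09310904406788864 1.0968583955347277
plate edges mid [array([ 0.51781079, -0.01050421,  0.038     ]), array([0.51677407, 0.05780366, 0.038     ]), array([ 0.67015703, -0.0127707 ,  0.038     ]), array([0.66913433, 0.05921455, 0.038     ])]
dowel far [0.53292336 0.02383051 0.05      ]
```

```bash
python3 -m jog '[[[0,0,0,0,0,25,-1],[0,0,0,0,0,60,-1],[0,0,0,0,0,75,-1],[0,0,0,0,0,75,-1]]]'
python3 - <<'E'
from h import *
o=observe();print(o["ee_pos"],o["tcp_rot"])
im=camera("wrist");save("pics/w2.png",im)
for r in mark_of("wrist","plate")[:2]: print(r["position"],r["conf"],atz("wrist",r["position"],.03))
E
```

```text
time_s: 3.38
ee_pos: [0.5886, 0.0239, 0.1157]
tcp_rot: [180.0, -0.1, -179.1]
wrist_force: [0.1, -1.0, 1.4]
gripper_width: 0.0854
grip_force: 0.0
[0.5886268  0.02391237 0.11570963] [ 1.79984030e+02 -1.40510474e-01 -1.79132242e+02]
[322.6, 228.5] 0.68 [0.59252589 0.02108178 0.03      ]
```

View pics/w2.png

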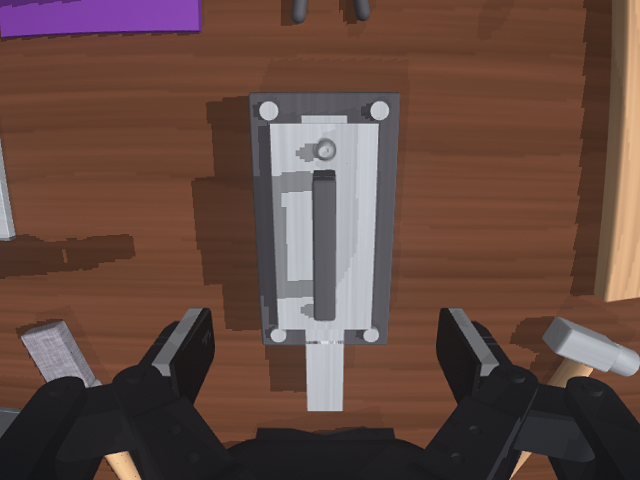

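The second wrist view shows the bar from (324,180) to (324,320), still centred between the fingers. I'll use both views for its height.

Run:
```python
from h import *
from copy import deepcopy
K=get_calibration("wrist"); K1=deepcopy(K); T=np.array(K["cam_to_world"],float); T[:3,3]+=np.array([.5893,.0237,.1915])-np.array([.5886,.0239,.1157]); K1["cam_to_world"]=T
a=tri([ray(K1,(325,272)),ray(K,(324,320))]);b=tri([ray(K1,(324.5,158)),ray(K,(324.5,180))]);print(a,b)
a,b=atz(K,(324,320),.079),atz(K,(324.5,180),.079);d=a-b;print(a,b,(a+b)/2,np.linalg.norm(d),np.degrees(np.arctan2(d[1],d[0])))
```

```text
[0.63736221 0.02299426 0.08225037] [0.53951175 0.02159293 0.13319356]
[0.63923732 0.02273454 0.079     ] [0.54879794 0.02183382 0.079     ] [0.59401763 0.02228418 0.079     ] 0.09044386417223975 0.5706166089386198
```

The near bar end gives a top at z ≈ 0.08 (0.079 expected), and the length at 0.079 is 90.4 mm, which also fits. The far end was poorly conditioned, so I'm not using it. Grasp target: x 0.592, y 0.023, TCP z 0.053.

```bash
python3 -m jog '[[[0,0,0,-3,-1,20,-1],[0,0,0,-4,-1,45,-1],[0,0,0,-4,-1,60,-1],[0,0,0,-4,-1,63,-1],[0,0,0,-4,-1,63,0],[0,0,0,-4,-1,63,1],[0,0,0,-4,-1,63,1],[0,0,0,-4,-1,63,1],[0,0,0,-4,-1,63,1],[0,0,0,-4,-1,63,1]]]' 80
```

```text
time_s: 4.72
ee_pos: [0.5937, 0.0223, 0.0537]
tcp_rot: [180.0, 0.0, -179.2]
wrist_force: [-1.1, 0.6, 0.3]
gripper_width: 0.0002
grip_force: 0.0
```

Run:
```python
from h import *
im=camera("wrist");s=camera("scene")
z=cv2.resize(s[170:370,170:420],(500,400),interpolation=cv2.INTER_CUBIC)
out=np.zeros((400,800,3),np.uint8); out[:,:500]=z; out[:225,500:]=cv2.resize(im,(300,225),interpolation=cv2.INTER_AREA); save("pics/g.png",out)
print(observe()["gripper_width"],observe()["grip_force"])
```

```text
0.00017061989366609273 0.0
```

View pics/g.png

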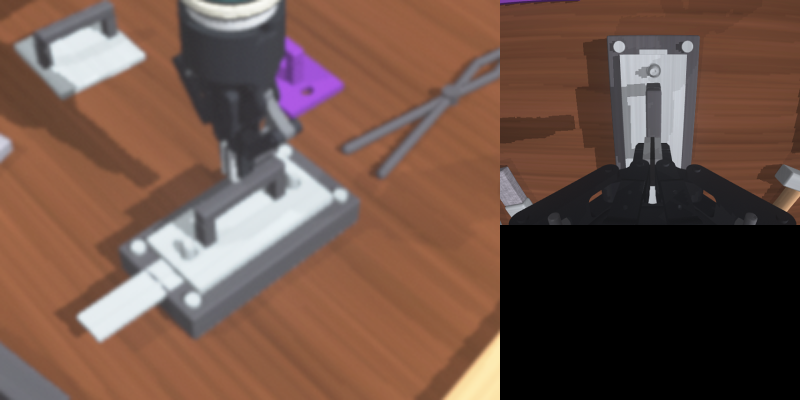

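The fingers are shut on nothing, and in both views the tips appear off the bar. I'll project the reported TCP into the pictures to find the discrepancy.

```bash
cat >> h.py <<'E'
def proj(c,p):
    K=get_calibration(c) if isinstance(c,str) else c
    q=np.linalg.inv(np.array(K["cam_to_world"]))@np.r_[p,1]; u=q[:2]/q[2]; u=u*(1+K["k1"]*(u@u)); return np.array([K["fx"]*u[0]+K["cx"],K["fy"]*u[1]+K["cy"]])
E
python3 - <<'E'
from h import *
o=observe();p=np.array(o["ee_pos"])
for c in("scene","wrist"):
    print(c,"cam at",np.array(get_calibration(c)["cam_to_world"])[:3,3].round(3),"tcp",proj(c,p).round(1),"barmid .079",proj(c,[.592,.023,.079]).round(1),"ends",proj(c,[.637,.023,.079]).round(1),proj(c,[.547,.023,.079]).round(1))
print("scene crop tcp",(proj("scene",p)-[170,170])*2)
# bar top ends in the scene crop, own reading
for z in (.06,.07,.079): print(z,atz("scene",(170+203/2,170+210/2),z).round(4),atz("scene",(170+280/2,170+165/2),z).round(4))
im=camera("wrist");save("pics/w3.png",im[200:480,200:440].repeat(2,0).repeat(2,1))
E
```

```text
scene cam at [0.929 0.451 0.687] tcp [288.9 272.6] barmid .079 [289.5 262.3] ends [267.9 276.1] [310.  249.2]
wrist cam at [0.514 0.02  0.237] tcp [326.8 274.6] barmid .079 [328.7 293.8] ends [327.2 377.4] [330.5 194.4]
scene crop tcp [237.71406748 205.18333039]
0.06 [0.6219 0.0118 0.06  ] [0.5403 0.0155 0.06  ]
0.07 [0.6268 0.0188 0.07  ] [0.5465 0.0225 0.07  ]
0.079 [0.6312 0.0251 0.079 ] [0.5521 0.0287 0.079 ]
```

View pics/w3.png

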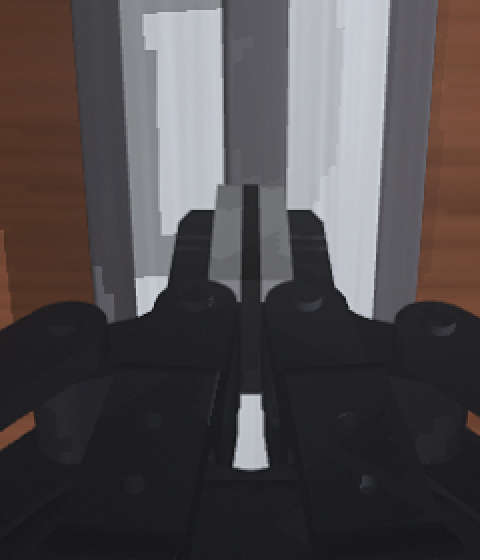

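Two cameras agree that the shut tips are just above the bar, at z ≈ 0.08 on the bar's centre line, while the reported TCP says 0.054. So the reported z, or the finger length, is off by about 26 mm. I'll open, go down in a small step that is safe under either reading, and close again.

```bash
python3 -m jog '[[[0,0,0,0,0,0,-1],[0,0,0,0,0,0,-1],[0,0,0,0,0,0,-1],[0,0,0,0,0,0,-1],[0,0,0,0,0,6,-1],[0,0,0,0,0,11,-1],[0,0,0,0,0,11,0.5],[0,0,0,0,0,11,1],[0,0,0,0,0,11,1],[0,0,0,0,0,11,1],[0,0,0,0,0,11,1],[0,0,0,0,0,11,1]]]' 40
```

```text
time_s: 6.38
ee_pos: [0.5937, 0.0223, 0.0428]
tcp_rot: [180.0, 0.0, -179.2]
wrist_force: [0.5, -0.5, -0.7]
gripper_width: -0.0005
grip_force: 0.0
```

Run:
```python
from h import *
im=camera("wrist");s=camera("scene");o=observe();p=np.array(o["ee_pos"])
out=np.zeros((600,800,3),np.uint8)
out[:600,:400]=cv2.resize(s[200:320,250:330],(400,600),interpolation=cv2.INTER_CUBIC)
out[:600,400:]=cv2.resize(im[200:350,270:370],(400,600),interpolation=cv2.INTER_CUBIC)
save("pics/g2.png",out)
for z in(.043,.053,.063,.073,.083):
    q=[p[0],p[1],z]; print(z,"scene crop",((proj("scene",q)-[250,200])*5).round(),"wrist crop",((proj("wrist",q)-[270,200])*4).round()+[400,0])
```

```text
0.043 scene crop [195. 384.] wrist crop [627. 299.]
0.053 scene crop [194. 364.] wrist crop [628. 332.]
0.063 scene crop [193. 345.] wrist crop [629. 369.]
0.073 scene crop [193. 325.] wrist crop [629. 409.]
0.083 scene crop [192. 305.] wrist crop [630. 454.]
```

View pics/g2.png

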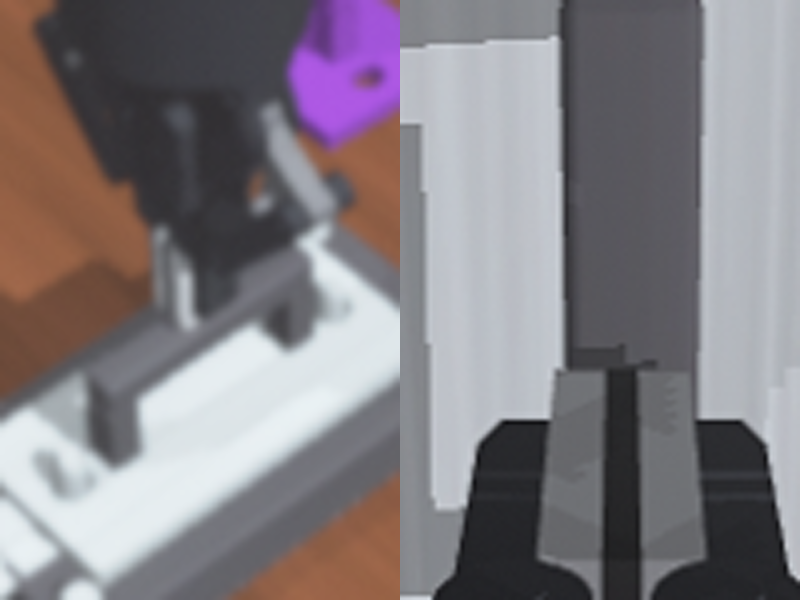

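Both views show the shut tips just over the bar's top, with the finger shadow right beside them. Since the tips are above the bar, they have at least 40 mm to the plate. Going by what I see rather than the reported z, I'll open, go down 22 mm and close.

```bash
python3 -m jog '[[[0,0,0,0,0,0,-1],[0,0,0,0,0,0,-1],[0,0,0,0,0,0,-1],[0,0,0,0,0,0,-1],[0,0,0,0,0,8,-1],[0,0,0,0,0,16,-1],[0,0,0,0,0,22,-1],[0,0,0,0,0,22,0],[0,0,0,0,0,22,1],[0,0,0,0,0,22,1],[0,0,0,0,0,22,1],[0,0,0,0,0,22,1],[0,0,0,0,0,22,1]]]' 80
```

```text
time_s: 8.1
ee_pos: [0.5941, 0.0229, 0.0214]
tcp_rot: [179.9, 0.1, -179.2]
wrist_force: [-0.2, 1.4, 3.8]
gripper_width: 0.0122
grip_force: 80.1
```

Gripped: 12 mm opening, 80 N. Now I'll lift straight up slowly.

```bash
python3 -m jog '[[[0,0,0,0,0,-3,1],[0,0,0,0,0,-8,1],[0,0,0,0,0,-14,1],[0,0,0,0,0,-21,1],[0,0,0,0,0,-29,1],[0,0,0,0,0,-38,1],[0,0,0,0,0,-47,1],[0,0,0,0,0,-56,1],[0,0,0,0,0,-62,1],[0,0,0,0,0,-65,1],[0,0,0,0,0,-65,1],[0,0,0,0,0,-65,1]]]' 100
python3 - <<'E'
from h import *
o=observe();print(o["grip_force"],o["wrist_force"],o["moment"],o["time_s"])
im=camera("wrist");s=camera("scene");T=camera("top")
out=np.zeros((600,800,3),np.uint8)
out[:330,:400]=cv2.resize(s[170:335,190:390],(400,330),interpolation=cv2.INTER_CUBIC)
out[:300,400:]=cv2.resize(im,(400,300),interpolation=cv2.INTER_AREA)
out[330:,:400]=cv2.resize(T[120:255,220:420],(400,270))
save("pics/l.png",out)
for c in("scene","top"):
  for r in mark_of(c,"board")[:1]: print(c,r["position"],r["conf"],atz(c,r["position"],0.))
for r in trace("scene","board")[:1]:
    m=r["pixels"].astype(np.uint8); cc=max(cv2.findContours(m,0,1)[0],key=cv2.contourArea)[:,0]
    w=np.array([atz("scene",q,.018)[:2] for q in cc.astype(float)]).astype(np.float32); print(cv2.minAreaRect(w*1000))
E
```

```text
time_s: 9.6
ee_pos: [0.5933, 0.0224, 0.0852]
tcp_rot: [180.0, -0.1, -179.2]
wrist_force: [-0.0, -0.8, -5.6]
gripper_width: 0.0113
grip_force: 98.2
98.15918684005737 [-5.45923965e-04 -7.59793765e-01 -5.57664125e+00] [ 0.00780696  0.00771518 -0.00332601] 9.6
scene [453.3, 384.9] 0.81 [0.52173109 0.32771383 0.        ]
top [158.2, 243.4] 0.84 [0.52313306 0.32782632 0.        ]
((528.270751953125, 327.72564697265625), (246.00120544433594, 170.90943908691406), 7.760138034820557)
```

View pics/l.png

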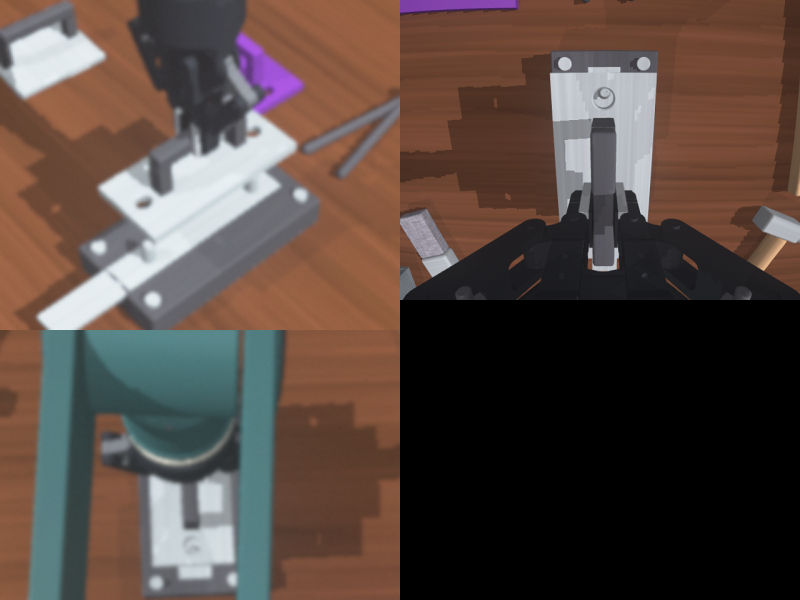

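The plate is clear of the dowels, level and directly over the jig. The 5.6 N load corresponds to 0.57 kg, which fits. The board centre is at (0.524, 0.327), so I'll carry the plate over.

```bash
python3 -m jog '[[[0,0,-0.003,1,7,0,1],[0,0,-0.01,4,20,0,1],[0,0,-0.02,8,40,0,1],[0,0,-0.03,13,62,0,1],[0,0,-0.04,18,86,0,1],[0,0,-0.05,23,110,0,1],[0,0,-0.06,28,135,0,1],[0,0,-0.07,34,160,0,1],[0,0,-0.08,39,185,0,1],[0,0,-0.09,44,210,0,1],[0,0,-0.1,49,234,0,1],[0,0,-0.11,54,256,0,1],[0,0,-0.12,58,276,0,1],[0,0,-0.122,61,291,0,1],[0,0,-0.122,63,301,0,1],[0,0,-0.122,64,305,0,1],[0,0,-0.122,64,305,0,1],[0,0,-0.122,64,305,0,1]]]' 100
python3 -m jog '[[[0,0,0,0,0,5,1],[0,0,0,0,0,15,1],[0,0,0,0,0,27,1],[0,0,0,0,0,40,1],[0,0,0,0,0,52,1],[0,0,0,0,0,61,1],[0,0,0,0,0,67,1],[0,0,0,0,0,70,1],[0,0,0,0,0,70,1],[0,0,0,0,0,70,1]]]' 100
```

```text
time_s: 12.15
ee_pos: [0.5256, 0.3257, 0.0857]
tcp_rot: [-180.0, 0.0, -172.2]
wrist_force: [0.7, 0.4, -6.7]
gripper_width: 0.0117
grip_force: 98.2
time_s: 13.4
ee_pos: [0.5258, 0.3266, 0.0164]
tcp_rot: [180.0, 0.1, -172.2]
wrist_force: [-1.1, -0.1, -6.5]
gripper_width: 0.0119
grip_force: 98.2
```

Run:
```python
from h import *
im=camera("wrist");s=camera("scene")
out=np.zeros((480,800,3),np.uint8)
out[:480,:400]=cv2.resize(s[280:472,340:500],(400,480),interpolation=cv2.INTER_CUBIC)
out[:300,400:]=cv2.resize(im,(400,300),interpolation=cv2.INTER_AREA)
save("pics/p.png",out)
```

```text
(no output)
```

View pics/p.png

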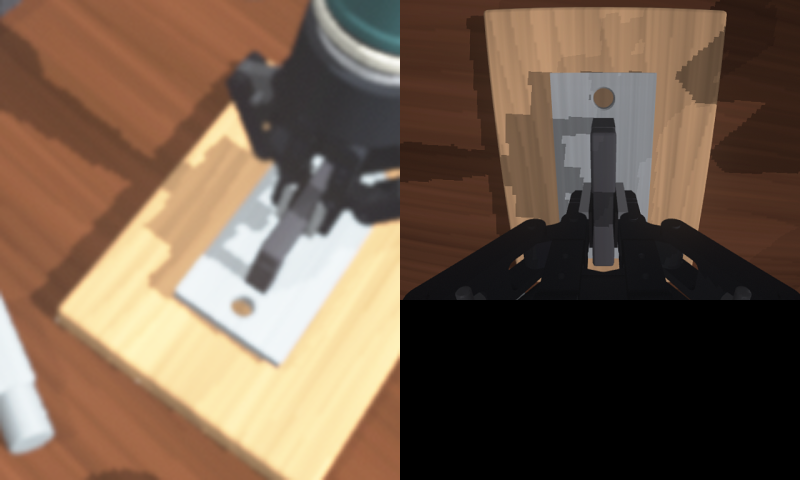

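The plate hangs level a few millimetres above the middle of the board. I'll lower it until it touches.

```bash
python3 -m jog '[[[0,0,0,0,0,1.5,1],[0,0,0,0,0,3,1],[0,0,0,0,0,4,1],[0,0,0,0,0,5,1],[0,0,0,0,0,5,1],[0,0,0,0,0,5,1]]]' 100
```

```text
time_s: 14.25
ee_pos: [0.5254, 0.3264, 0.0108]
tcp_rot: [180.0, 0.0, -172.2]
wrist_force: [0.4, 0.0, -6.6]
gripper_width: 0.0114
grip_force: 98.2
```

```bash
python3 -m jog '[[[0,0,0,0,0,0.7,1],[0,0,0,0,0,1.4,1],[0,0,0,0,0,1.4,1],[0,0,0,0,0,1.4,1]]]' 100
```

```text
time_s: 14.75
ee_pos: [0.5253, 0.3265, 0.0095]
tcp_rot: [180.0, 0.0, -172.2]
wrist_force: [-0.8, -0.1, -5.6]
gripper_width: 0.0116
grip_force: 98.4
```

```bash
python3 -m jog '[[[0,0,0,0,0,0.7,1],[0,0,0,0,0,1.4,1],[0,0,0,0,0,1.4,1],[0,0,0,0,0,1.4,1]]]' 100
```

```text
time_s: 15.25
ee_pos: [0.5254, 0.3265, 0.0095]
tcp_rot: [180.0, 0.0, -172.2]
wrist_force: [-4.4, -1.4, 5.3]
gripper_width: 0.0116
grip_force: 99.6
```

Contact: the force changed from -5.6 to +5.3 N. I'll open and retract straight up.

```bash
python3 -m jog '[[[0,0,0,0,0,0,0.6],[0,0,0,0,0,0,0.2],[0,0,0,0,0,0,-0.5],[0,0,0,0,0,0,-1],[0,0,0,0,0,0,-1],[0,0,0,0,0,0,-1],[0,0,0,0,0,-10,-1],[0,0,0,0,0,-30,-1],[0,0,0,0,0,-60,-1],[0,0,0,0,0,-95,-1],[0,0,0,0,0,-130,-1],[0,0,0,0,0,-150,-1],[0,0,0,0,0,-150,-1],[0,0,0,0,0,-150,-1]]]' 20
python3 - <<'E'
from h import *
im=camera("wrist");camera("scene")
K=get_calibration("wrist")
for n,z in(("plate",.018),("board",0)):
  r=mark_of("wrist",n)[:1]; print(n,[(q["conf"],atz(K,q["position"],z)) for q in r])
  for r in trace("wrist",n)[:1]:
    m=r["pixels"].astype(np.uint8); cc=max(cv2.findContours(m,0,1)[0],key=cv2.contourArea)[:,0]
    w=np.array([atz(K,q,z+(.008 if n=="plate" else .018))[:2] for q in cc.astype(float)]).astype(np.float32); print(cv2.minAreaRect(w*1000))
print([(q["position"],q["conf"]) for q in mark_of("scene","spare")])
E
```

```text
time_s: 17.0
ee_pos: [0.525, 0.3262, 0.1577]
tcp_rot: [-180.0, -0.0, -172.2]
wrist_force: [0.2, -0.6, -0.5]
gripper_width: 0.0856
grip_force: 0.0
plate [(0.9, array([0.52245601, 0.32369614, 0.018     ]))]
((521.895751953125, 325.0557861328125), (150.77320861816406, 70.33735656738281), 8.023953437805176)
board []
((523.1793212890625, 326.5642395019531), (238.60589599609375, 169.2211456298828), 7.7463507652282715)
[([207.2, 200.1], 0.97)]
```

The plate measures 151×70 mm lying flat, about 2 mm from the board's centre. The spare is where it was, and the gripper is clear.

```bash
python3 -c "from plant import finish_job;print(finish_job())"
```

```text
the job is handed in; nothing more can be done
None
```

The drilling plate was lifted level off its dowels and set down flat, handle up, about 2 mm from the board's centre; the square plate was not touched, and the job is handed in with no verdict returned.

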